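Ease open the sprung cover of a dry-block heater and hold it short of balance

TASK

The steel ring on the post of the block heater's cover is there to weigh the cover shut: lift it up off the post and set it down in the shallow steel tray, not dropping it. Then take the cover's bar handle, raise the sprung cover a little past its balance point without letting it go over to its back stop, ease it back to just below the balance point (about 5 degrees short of it) and keep holding it there, still: finish while holding the cover, and leave the tube rack, bottle and beaker alone.

Things in the scene. Friction and masses are not known exactly. Their poses are not given: they have to be found in the camera images.
- heater: Dry-block heater, a white box 220 mm deep (x), 240 mm wide (y), 115 mm high, fixed to the bench; the cover is part of it. Origin: centre of its underside. Its -x axis points to its front (roughly towards the robot), where the cover's handle is; z up.
- lid (a joint): Angle of the cover (grey plate 165 x 240 x 16 mm, with handle and post) on the hinge at its far edge, rad: 0 shut and level, 1.5 back stop. Without the ring, its weight and the hinge spring balance, unstably, at 1.00 rad (57 degrees): below, it falls shut; above, the spring carries it to the stop. Lifting at the bar takes 1.1 N from shut, fading to nothing at balance.
- hinge (a point): Middle of the hinge line (along the heater's y) at the back of the cover, 60 mm behind the heater's centre and 124 mm above its underside; axes as the heater's.
- handle (a point): Middle of the handle's grip bar: round steel, 12 mm thick, 130 mm long, along the heater's y, 220 mm from the hinge line, level with the plate's mid thickness. The plate's front edge is 50 mm behind it; the space between is open (the bar's arms are at its ends). At lid angle q it is 220 cos q in front of the hinge line and 220 sin q above it (mm).
- post_tip (a point): Top of the upright steel post on the cover (12 mm thick, 50 mm high), 90 mm from the hinge line, mid width; the cover's upper face is 50 mm below it. Axes are the cover's.
- ring: Steel weight ring, outer diameter 60 mm, hole 28 mm, 20 mm high, about 0.18 to 0.35 kg. Origin: centre of its underside; z along its axis. It starts lying on the cover with the post through its hole.
- tray: Shallow square steel tray, 140 x 140 mm outside, 18 mm high, walls and floor 3 mm thick, standing loose on the bench left or right of the heater. Origin: centre of its underside.
- rack: White tube rack 100 x 120 x 45 mm with capped tubes up to 82 mm high, on the other side from the tray. Origin: centre of its underside. Bystander.
- bottle: Glass bottle, diameter 72 mm, 120 mm high, beside the heater. Origin: centre of its underside. Bystander.
- beaker: Glass beaker, diameter 72 mm, 90 mm high, beside the heater. Origin: centre of its underside. Bystander.
Mind the look-alikes: they are no part of the job. There is more than one size of the ring; the job needs the largest.

How it is judged (in metres and radians):
On the way, in this order (a step that is already met when the one before it is completed fails the run):
1. the ring is lifted clear of the post while the cover stays shut (z of ring in the frame of post_tip above 0.003 m and value of joint lid below 0.1 rad and contact force between the fingers and ring above 0.3 N), for 0.1 s.
2. the ring is lowered into the tray by hand, not dropped (still in the fingers when within 15 mm of the tray's floor) (z of ring in the frame of tray below 0.018 m and horizontal distance between ring and tray below 0.055 m and contact force between the fingers and ring above 0.3 N), for 0.04 s.
3. the ring lies released in the tray, the cover still shut (z of ring in the frame of tray below 0.008 m and horizontal distance between ring and tray below 0.055 m and contact force between the fingers and ring below 0.05 N and linear speed of ring below 0.03 m/s and value of joint lid below 0.1 rad), for 0.2 s.
4. the cover is held past its balance point (beyond 1.03 rad) (value of joint lid above 1.03 rad and contact force between the fingers and heater above 0.05 N), for 0.1 s.
At the end, for the whole second after the job is handed in: The fingers hold the cover still between 0.82 and 0.985 rad, that is just below its balance point at 1.00 rad (1 to 10 degrees short), after it was past 1.03 rad; the ring lies flat and at rest on the floor of the tray (value of joint lid between 0.82 and 0.985 rad and velocity of joint lid between -0.15 and 0.15 rad/s and contact force between the fingers and heater above 0.05 N and z of ring in the frame of tray below 0.008 m and horizontal distance between ring and tray below 0.055 m and angle between ring's own z axis and vertical below 0.15 rad and linear speed of ring below 0.03 m/s); the arm keeps its last pose, push and grip.
It fails at once if the cover goes over to its back stop (beyond 1.4 rad) (value of joint lid above 1.4 rad).
It fails at once if the tube rack is displaced by more than 30 mm (distance of rack from where it was at the start of the episode above 0.03 m).
It fails at once if the bottle is displaced by more than 30 mm (distance of bottle from where it was at the start of the episode above 0.03 m).
It fails at once if the beaker is displaced by more than 30 mm (distance of beaker from where it was at the start of the episode above 0.03 m).
It also fails if it takes over 56 s, if anything falls off the work surface, if the arm or the gripper's body presses on something with over 40 N, if the wrist force passes 120 N, or if a joint passes its speed limit or range.

ROBOT

A 6-joint arm with a two-finger parallel gripper is mounted at the origin on the work surface. World frame = base frame: x ahead of the robot, y to its left, z up, the work surface at z = 0. Lengths are in mm, angles in rad, forces in N, time in s.
With the tool pointing down it reaches from about 350 to 975 mm from the base axis. Payload 7.1 kg.
Tool frame: the origin (TCP) lies on the centre line of the jaws, within the pads' length; the fingertips stand 17 mm ahead of it and the grasp point (between the pads) lies 2 mm behind it (tip_extent is the distance from the TCP to the fingertips, in mm); z points along the fingers, y is the line along which they close (so a half turn about z gives the same grasp; the last joint's range is limited). The gripper opens to 88 mm and grips with 3 to 60 N. Pads are 20 mm wide; open, the fingers measure 115 mm over their backs; the gripper's body (75 mm by 178 mm) begins 61 mm behind the grasp point.
Start: joints at [-1.235, 0.423, 1.63, -0, 1.089, -0.019], TCP at [217.143, -586.049, 239.675] pointing down, gripper open.
Joint ranges: [-3, 3], [-0.9, 2.11], [0.09, 2.58], [-1.31, 4.45], [0.11, 2.69], [-2.54, 2.54]. Speed limits (rad/s): [2.39, 2.39, 3.01, 3.14, 3.14, 3.14].

INTERFACE

Orientations are given as a rotation vector (axis times angle).
In Python, from workcell import get_obs, get_image, camera_model, close_job, look_for, outline_of, pinpoint, tip_extent gives the robot as it stands.
- The arm moves only by the shell command python3 -m jog 'ROWS'. ROWS is text: rows parted by semicolons, each of 7 numbers parted by spaces: the shift along the tool's x, y, z as a fraction of full scale, then the turn, a rotation vector about the tool's x, y, z as a fraction of full scale, then the closure, from -1 (fully open) to 1 (shut). A call has 1 to 8 rows; each row is the pose to reach, as a shift and turn from the pose commanded when the call began, along the tool's axes at that moment; what a row does not reach only later rows make up. Full scale, the value 1, is 0.2 m for a shift and 30 degrees for a turn. A row lasts 1/10 s, in which the tool goes at most 50 mm and 8.59 degrees, less where a joint would pass 70% of its speed; a pose out of reach is approached as far as the arm can. A call with a number of a shift or a turn outside -1 to 1 is refused whole. A call with a gripper value outside its range is refused whole. The fingers move at their own pace and stop on an object; the grip force is fixed at half the most. Time passes only in rows, so rows that repeat a pose let the fingers close. It gives the time, the measured TCP pose, the force, the opening and the grip force at its end, in the units of the state.
- get_obs(): the state, without advancing time (a new reading comes with each control period).
- get_image(name): name is "side" or "top"; returns the picture (384x512x3 uint8, red, green, blue); there is no depth.
- camera_model(name): a dict with "fx", "fy", "cx", "cy" (pixels), "origin" and "orientation" of the camera in the world. Camera axes: x right, y down, z forward; pixel columns grow to the right and rows downward; lengths in mm; the calibration is good to about 2 mm. A picture is of the moment at which its call begins. camera_model takes no time and is no camera call.
- close_job(): hands the job in; it is judged then, once.
Trained networks look in the newest picture that a camera, given by its name, has taken for a name from the list of things; names that differ only in an ending like _2 or _b are one class to them, and where a whole thing is asked for, a point or a joint stands for the part that bears it (a point fixed in the world has none). Each returns a list of dicts, best first, with "confidence" (0 to 1); they miss things now and then, are a little off and sometimes report something else, mostly with a low value. They report only what shows in the picture. A call takes as long as a camera call. They do not tell look-alikes from the thing itself.
- look_for(target, camera): "xyz" ([x, y, z] in mm, in the coordinates of the camera as it stood for that picture, good to about 4 mm: the middle of the surface that is visible of it).
- outline_of(target, camera): "mask" (384x512 bool, what is visible of it).
- pinpoint(target, camera): "xyz" ([x, y, z] in mm, in the coordinates of the camera as it stood for that picture, good to about 4 mm: a listed point, or the origin of a listed thing).
The state is a dict: "t": time; "qpos": joint angles; "qvel": joint speeds; "joint_torque": joint torques, N m; "ee_pos": TCP position; "orientation": TCP orientation; "ft_force": force on the tool from outside, world axes, zero at the start; "moment": the same for the moment, N m; "width": finger opening in mm; "grasp_force": force on a finger pad.
Only numpy, scipy, OpenCV 4.12 (cv2) and the standard library are available. Lean on these libraries where they do the work, as an engineer would, in place of code of your own. Each camera call takes 0.05 s, during which the arm holds its last target. There are 200 camera calls.

## Working session

There is one attempt and no reset: what is moved stays moved. The work goes in short steps, Python scripts to look and compute and a shell command to move; the robot and the scene stay as the last step left them, time stands still between calls to the robot, and variables do not carry over. Pictures are saved under pics/ and viewed, at most 10 in all, crops included, and the job is handed in when it is done.

```bash
mkdir -p pics
cat > h.py <<'E'
import numpy as np, cv2
from scipy.spatial.transform import Rotation as R
from workcell import *
def Rm(o):
    o=np.array(o,float)
    if o.shape==(3,3): return o
    return R.from_rotvec(o).as_matrix()
def w(cam,p):
    m=camera_model(cam); return Rm(m["orientation"])@np.array(p)+np.array(m["origin"])
def px(cam,P):
    m=camera_model(cam); p=Rm(m["orientation"]).T@(np.array(P)-np.array(m["origin"]))
    return np.array([m["fx"]*p[0]/p[2]+m["cx"],m["fy"]*p[1]/p[2]+m["cy"]])
def tool(delta):  # world mm -> tool fractions
    o=get_obs(); return Rm(o["orientation"]).T@np.array(delta)/200
E
python3 - <<'E'
from h import *
print(camera_model("top"),camera_model("side"))
ims=[]
for c in ("top","side"):
    im=get_image(c); cv2.imwrite(f"pics/{c}0.png",im[...,::-1])
    for t in ("heater","hinge","handle","post_tip","ring","tray","rack","bottle","beaker"):
        for d in pinpoint(t,c)[:4]:
            P=w(c,d["xyz"]); print(c,t,round(d["confidence"],2),P.round(0),px(c,P).round(0))
o=get_obs(); print(o["t"],o["ee_pos"],Rm(o["orientation"]).round(3),o["width"],o["ft_force"])
E
```

```text
{'fx': 498.3872764931192, 'fy': 498.3872764931192, 'cx': 248.08221360028926, 'cy': 197.65200557340876, 'origin': array([ 364.28555139,   -7.27291021, 1267.52060794]), 'orientation': array([-2.08404305,  2.10688314, -0.25209206])} {'fx': 406.308214639572, 'fy': 406.308214639572, 'cx': 256.34006402267096, 'cy': 188.33942610453155, 'origin': array([  465.10062268, -1059.40298276,   725.25839061]), 'orientation': array([-2.06508811,  0.15200541, -0.06532893])}
top heater 0.96 [617. -69.   2.] [271. 218.]
top hinge 0.59 [678. -63. 124.] [270. 183.]
top hinge 0.46 [ 490. -332.    1.] [376. 266.]
top handle 0.66 [452. -71. 121.] [276. 279.]
top post_tip 0.59 [588. -63. 185.] [272. 215.]
top post_tip 0.58 [616. -68.   0.] [270. 219.]
top ring 0.8 [588. -64. 133.] [272. 219.]
top ring 0.66 [617. 115.   1.] [200. 219.]
top ring 0.65 [799. -51.   1.] [263. 151.]
top tray 0.78 [491. 320.  -0.] [118. 269.]
top rack 0.68 [ 491. -336.    3.] [378. 265.]
top bottle 0.95 [639. 269.  -2.] [141. 211.]
top beaker 0.85 [ 645. -266.    1.] [346. 207.]
side heater 0.75 [610. -69.  -2.] [264. 241.]
side handle 0.72 [455. -70. 120.] [209. 211.]
side handle 0.5 [583. -68. 134.] [254. 203.]
side post_tip 0.57 [583. -70. 181.] [253. 189.]
side ring 0.74 [587. -67. 130.] [255. 204.]
side ring 0.45 [793. -55.  -1.] [321. 233.]
side tray 0.6 [484. 319.  -1.] [216. 184.]
side rack 0.93 [ 483. -334.   -4.] [228. 311.]
side bottle 0.98 [638. 265.  -3.] [257. 188.]
side beaker 0.76 [ 647. -266.    2.] [289. 283.]
1.0 [ 217.13899096 -586.05833675  239.68566417] [[ 0.938  0.347  0.   ]
 [ 0.347 -0.938 -0.   ]
 [ 0.     0.    -1.   ]] 87.85474946535486 [-0.49775307  0.63588301 -0.11178864]
```

View pics/top0.png

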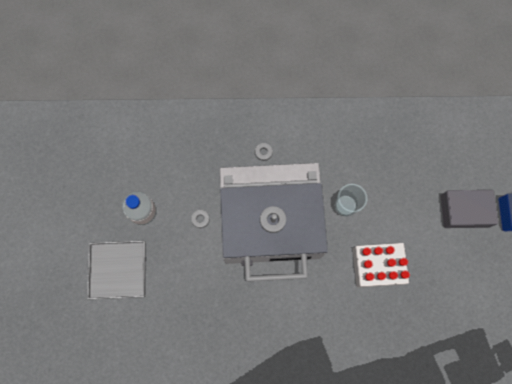

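View pics/side0.png

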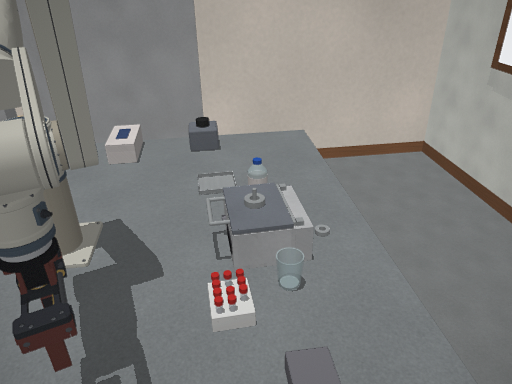

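Ring candidates in the top view: (272,219) on the cover's post, (200,219) on the bench, (263,151) on the bench. The one at (272,219) has the post through its hole and looks the largest, so it fits the description. I'll confirm that with sizes and one enlarged crop.

Run:
```python
from h import *
def ray(u,v,z,c="top"):
    m=camera_model(c); d=Rm(m["orientation"])@[(u-m["cx"])/m["fx"],(v-m["cy"])/m["fy"],1]; o=m["origin"]
    return o+d*(z-o[2])/d[2]
im=get_image("top")
for z,d in [(0,x) for x in outline_of("ring","top")]:
    m=d["mask"]; v,u=np.nonzero(m); print("ring",round(d["confidence"],2),u.mean().round(1),v.mean().round(1),m.sum(), "extent",np.ptp(u)+1,np.ptp(v)+1, "at z152",ray(u.mean(),v.mean(),152).round(1))
for t,z in (("tray",12),("heater",0),("handle",123)):
    d=outline_of(t,"top")
    if not d: continue
    m=d[0]["mask"]; v,u=np.nonzero(m); r=cv2.minAreaRect(np.float32([ray(a,b,z)[:2] for a,b in zip(u,v)])); print(t,d[0]["confidence"],r)
# bar line: column-wise centre of bright pixels near row 277
g=im.mean(2); pts=[]
for u in range(254,300):
    col=g[270:284,u]; wgt=np.clip(col-np.median(g[270:284,254:300]),0,None); v=270+(wgt*np.arange(14)).sum()/wgt.sum(); pts.append(ray(u,v,123)[:2])
pts=np.array(pts); p=np.polyfit(pts[:,1],pts[:,0],1); print("bar dx/dy",p, pts.mean(0))
for k in range(2):
    for t,c in (("hinge","top"),("handle","top"),("ring","top"),("tray","top")):
        get_image(c); print(t,[w(c,d["xyz"]).round(1) for d in pinpoint(t,c)[:1]])
cv2.imwrite("pics/crop.png",cv2.resize(im[130:300,180:340],None,fx=3.5,fy=3.5,interpolation=cv2.INTER_CUBIC)[...,::-1])
```

```text
ring 0.69 263.8 151.3 237 extent 18 18 at z152 [747.1 -48.5 152. ]
ring 0.63 200.0 217.9 226 extent 18 19 at z152 [588.9 100.  152. ]Traceback (most recent call last):
  File "<stdin>", line 11, in <module>
  File "<stdin>", line 3, in ray
ValueError: time passes only in moves, steps and waits
```

```bash
sed -i 's/camera_model(cam)/CM(cam)/' h.py
cat >> h.py <<'E'
_c={}
def CM(c):
    if c not in _c: _c[c]=camera_model(c)
    return _c[c]
def ray(u,v,z,c="top"):
    m=CM(c); d=Rm(m["orientation"])@[(u-m["cx"])/m["fx"],(v-m["cy"])/m["fy"],1]; o=m["origin"]
    return o+d*(z-o[2])/d[2]
E
python3 - <<'E'
from h import *
im=get_image("top"); 
for t,z in (("ring",152),("tray",12),("heater",0),("handle",123)):
  for d in outline_of(t,"top"):
    m=d["mask"]; v,u=np.nonzero(m); r=cv2.minAreaRect(np.float32([ray(a,b,z)[:2] for a,b in zip(u,v)])); print(t,round(d["confidence"],2),u.mean().round(1),v.mean().round(1),np.round(r[0],1),np.round(r[1],1),round(r[2],1))
g=im.mean(2); pts=[]
for u in range(254,300):
    col=g[270:284,u]; wgt=np.clip(col-np.median(g[270:284,254:300]),0,None); v=270+(wgt*np.arange(14)).sum()/wgt.sum(); pts.append(ray(u,v,123)[:2])
pts=np.array(pts); p=np.polyfit(pts[:,1],pts[:,0],1); print("bar dx/dy",p, pts.mean(0))
for k in range(2):
    get_image("top")
    for t in ("hinge","handle","ring","tray","post_tip"):
        print(t,[w("top",d["xyz"]).round(1) for d in pinpoint(t,"top")[:1]])
cv2.imwrite("pics/crop.png",cv2.resize(im[130:300,180:340],None,fx=3.5,fy=3.5,interpolation=cv2.INTER_CUBIC)[...,::-1])
E
```

```text
ring 0.84 273.1 219.2 [584.7 -66.4] [59.  60.3] 70.7
ring 0.7 264.0 151.2 [746.8 -50. ] [40.1 42.2] 89.2
ring 0.52 200.1 218.7 [586.4 100. ] [37.4 36.5] 0.5
ring 0.39 351.0 199.4 [ 630.4 -244.8] [67.2 83.7] 25.8
tray 0.74 116.8 269.7 [488.7 319.8] [146.6 144.9] 2.1
heater 0.66 273.2 222.6 [587.5 -76. ] [255.9 267.5] 2.2
heater 0.65 272.6 215.9 [609.9 -75. ] [303.7 267.7] 2.1
handle 0.61 273.3 222.3 [566.8 -67.9] [236.  244.8] 1.6
bar dx/dy [-3.54361201e-02  4.53120993e+02] [455.70208919 -72.83799258]
hinge [array([678.5, -64.6, 127.7])]
handle [array([451.2, -71.8, 126. ])]
ring [array([618.5, 114.8,  -2.9])]
tray [array([484.9, 316.7,  -2. ])]
post_tip [array([585.6, -60.8, 182.7])]
hinge [array([677.1, -63.6, 120.6])]
handle [array([451.6, -72.5, 122.3])]
ring [array([587.7, -65.7, 131.1])]
tray [array([586.5, -63. , 188. ])]
post_tip [array([585.1, -62.5, 185.9])]
```

View pics/crop.png

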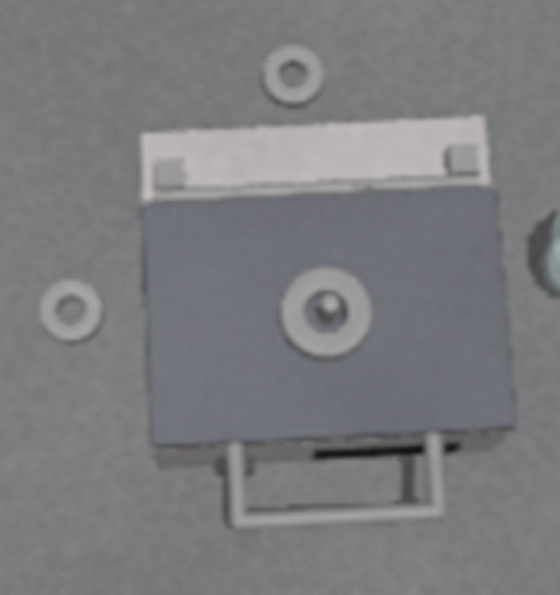

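The crop shows the ring at top-view (273,219) is about 60 mm across with the post through it. The other two, at (264,151) and (200,219), are about 40 mm and loose on the bench. So the target is the ring on the post at world (586,-66), and I'm moving towards it now.

```bash
python3 -m jog '0.22 -0.15 0 0 0 -0.25 -1;0.44 -0.3 0 0 0 -0.5 -1;0.66 -0.45 0 0 0 -0.75 -1;0.88 -0.6 0 0 0 -0.8 -1;0.88 -0.6 0 0 0 -0.8 -1;0.88 -0.6 0 0 0 -0.8 -1'
python3 - <<'E'
from h import *
o=get_obs(); print(o["ee_pos"],o["t"],o["qpos"]); A=Rm(o["orientation"]); print(A.round(3)); print(tool(np.array([586,-66,240])-o["ee_pos"])/2)
E
```

```text
t: 2.6
ee_pos: [341.5, -411.3, 239.9]
orientation: [2.907, 1.189, -0.0]
ft_force: [-0.5, -0.2, -0.3]
width: 87.5
grasp_force: 0.0
[ 341.46194859 -411.25530406  239.94876654] 2.6 [-9.00062203e-01  2.90429234e-01  1.82984031e+00 -1.23529059e-04
  1.02097348e+00 -1.05616767e-01]
[[ 0.713  0.701  0.   ]
 [ 0.701 -0.713 -0.   ]
 [-0.     0.    -1.   ]]
[ 1.04097580e+00 -1.87402805e-01 -3.38578548e-04]
```

```bash
python3 -m jog '0.25 -0.04 0 0 0 -0.25 -1;0.5 -0.08 0 0 0 -0.5 -1;0.75 -0.14 0 0 0 -0.75 -1;1 -0.18 0 0 0 -0.8 -1;1 -0.18 0 0 0 -0.8 -1;1 -0.18 0 0 0 -0.8 -1'
python3 - <<'E'
from h import *
o=get_obs(); A=Rm(o["orientation"]); print(A.round(3),np.degrees(np.arctan2(A[1,1],A[0,1]))); print(tool(np.array([586,-66,240])-o["ee_pos"]))
E
```

```text
t: 3.2
ee_pos: [458.8, -247.6, 239.7]
orientation: [2.598, 1.765, -0.001]
ft_force: [-0.9, -0.7, 0.1]
width: 87.9
grasp_force: 0.0
[[ 0.368  0.93   0.   ]
 [ 0.93  -0.368 -0.001]
 [-0.001  0.    -1.   ]] -21.615643314030944
[ 1.07819558  0.2567329  -0.00219462]
```

```bash
python3 -m jog '0.24 0.06 0 0 0 -0.25 -1;0.48 0.12 0 0 0 -0.5 -1;0.72 0.18 0 0 0 -0.75 -1;0.9 0.23 0 0 0 -0.79 -1;1 0.255 0 0 0 -0.79 -1;1 0.255 0 0 0 -0.79 -1;1 0.255 0 0 0 -0.79 -1'
python3 - <<'E'
from h import *
o=get_obs(); A=Rm(o["orientation"]); print(A.round(3),np.degrees(np.arctan2(A[1,1],A[0,1]))); print(tool(np.array([586,-66,154])-o["ee_pos"]))
E
```

```text
t: 3.9
ee_pos: [579.2, -82.0, 239.3]
orientation: [-2.184, -2.258, 0.001]
ft_force: [0.3, -0.2, -0.2]
width: 87.8
grasp_force: 0.0
[[-0.034  0.999 -0.001]
 [ 0.999  0.034 -0.001]
 [-0.001 -0.001 -1.   ]] 1.9253170857560167
[0.07909563 0.03701731 0.42665894]
```

```bash
python3 -m jog '0.08 0.037 0 0 0 0 -1;0.08 0.037 0.15 0 0 0 -1;0.08 0.037 0.28 0 0 0 -1;0.08 0.037 0.36 0 0 0 -1;0.08 0.037 0.4 0 0 0 -1;0.08 0.037 0.425 0 0 0 -1;0.08 0.037 0.425 0 0 0 -1;0.08 0.037 0.425 0 0 0 -1'; python3 -c "
from h import *
cv2.imwrite('pics/s1.png',cv2.resize(get_image('side')[130:290,170:370],None,fx=4,fy=3.7)[...,::-1])"
```

```text
t: 4.7
ee_pos: [587.0, -63.9, 155.5]
orientation: [2.182, 2.259, 0.001]
ft_force: [-0.7, 0.0, 1.0]
width: 87.8
grasp_force: 0.0
```

View pics/s1.png

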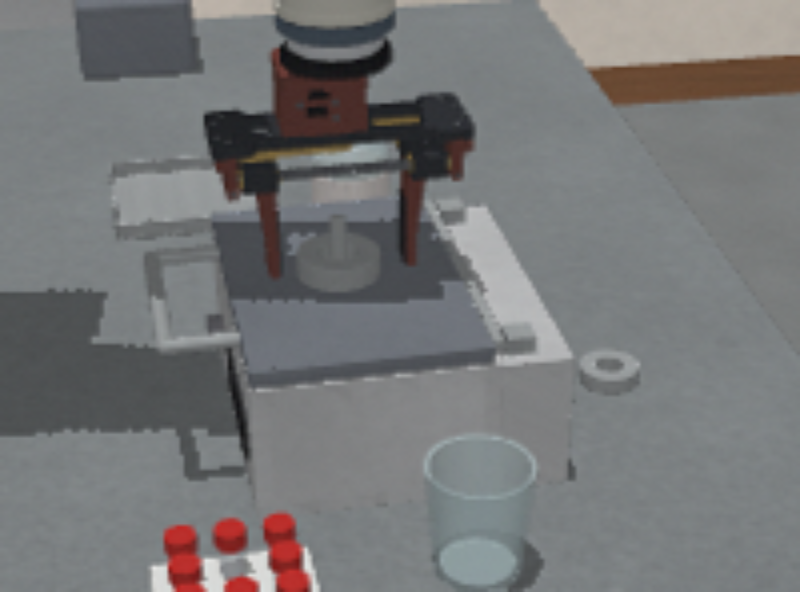

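The fingers straddle the ring at crop (338,262), one on each side and level with it. Closing.

```bash
python3 -m jog '0 0 0.01 0 0 0 -1;0 0 0.01 0 0 0 1;0 0 0.01 0 0 0 1;0 0 0.01 0 0 0 1;0 0 0.01 0 0 0 1;0 0 0.01 0 0 0 1;0 0 0.01 0 0 0 1;0 0 0.01 0 0 0 1'
```

```text
t: 5.55
ee_pos: [586.4, -63.5, 152.7]
orientation: [-2.182, -2.26, 0.0]
ft_force: [-2.3, 0.8, 1.2]
width: 59.0
grasp_force: 30.0
```

```bash
python3 -m jog '0 0 -0.05 0 0 0 1;0 0 -0.12 0 0 0 1;0 0 -0.2 0 0 0 1;0 0 -0.28 0 0 0 1;0 0 -0.36 0 0 0 1;0 0 -0.42 0 0 0 1;0 0 -0.42 0 0 0 1;0 0 -0.42 0 0 0 1'
python3 - <<'E'
from h import *
cv2.imwrite('pics/s2.png',cv2.resize(get_image('side')[110:270,170:370],None,fx=3,fy=3)[...,::-1])
for d in pinpoint("ring","side")[:2]: print(w("side",d["xyz"]).round(1),d["confidence"])
o=get_obs(); print(tool(np.array([487,319,237])-o["ee_pos"]))
for t in ("tray",)*2:
  get_image("top"); print([w("top",d["xyz"]).round(1) for d in pinpoint(t,"top")[:2]])
E
```

```text
t: 6.35
ee_pos: [586.5, -63.6, 236.9]
orientation: [2.181, 2.26, 0.001]
ft_force: [-0.6, 0.4, -2.1]
width: 59.2
grasp_force: 30.0
[586.3 -68.4 214.3] 0.59
[ 7.959e+02 -5.590e+01 -5.000e-01] 0.58
[ 1.92895074 -0.42676916 -0.00425058]
[]
[array([486.9, 317.4,  -0.7])]
```

View pics/s2.png

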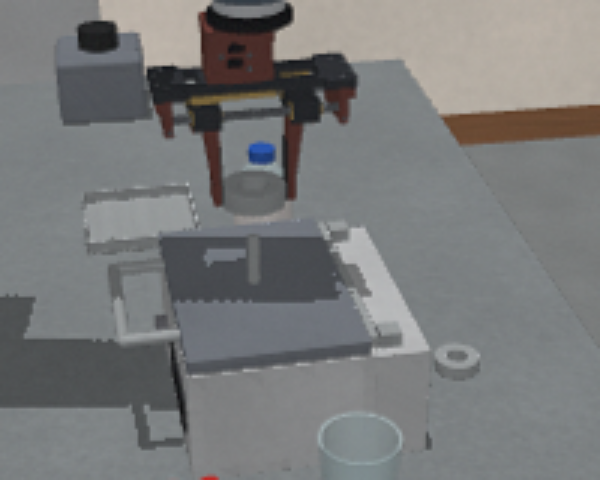

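The ring hangs level in the fingers at crop (253,190), clear of the post, and the cover is still shut. Next I carry it to the tray.

```bash
python3 -m jog '0.06 -0.01 0 0 0 0 1;0.2 -0.04 0 0 0 0 1;0.36 -0.08 0 0 0 0 1;0.52 -0.12 0 0 0 0 1;0.68 -0.15 0 0 0 0 1;0.84 -0.18 0 0 0 0 1;0.96 -0.21 0 0 0 0 1;0.96 -0.21 0 0 0 0 1'; python3 -m jog '0.06 -0.01 0 0 0 0 1;0.2 -0.04 0 0 0 0 1;0.36 -0.08 0 0 0 0 1;0.52 -0.12 0 0 0 0 1;0.68 -0.15 0 0 0 0 1;0.84 -0.18 0 0 0 0 1;0.96 -0.21 0 0 0 0 1;0.96 -0.21 0 0 0 0 1'
python3 - <<'E'
from h import *
o=get_obs(); print(o["ee_pos"],tool(np.array([487,319,26])-o["ee_pos"]))
get_image("side")
for d in pinpoint("ring","side")[:3]: print(w("side",d["xyz"]).round(1),d["confidence"])
for d in pinpoint("tray","side")[:1]: print(w("side",d["xyz"]).round(1),d["confidence"])
E
```

```text
t: 7.45
ee_pos: [536.5, 129.8, 236.6]
orientation: [-2.177, -2.263, -0.0]
ft_force: [0.1, 0.1, -1.2]
width: 58.6
grasp_force: 30.0
t: 8.25
ee_pos: [488.3, 319.6, 236.6]
orientation: [-2.179, -2.262, -0.001]
ft_force: [-0.3, -0.6, -2.2]
width: 59.0
grasp_force: 30.0
[488.33531525 319.57986584 236.59362737] [-0.00347777 -0.00686341  1.05296518]
[637.7 262.7  -2.7] 0.74
[792.  -52.8  -1.2] 0.6
[490.3 314.6 214. ] 0.56
[484.  319.9  -0.5] 0.71
```

```bash
python3 -m jog '-0.003 -0.01 0.1 0 0 0 1;-0.003 -0.01 0.26 0 0 0 1;-0.003 -0.01 0.44 0 0 0 1;-0.003 -0.01 0.62 0 0 0 1;-0.003 -0.01 0.78 0 0 0 1;-0.003 -0.01 0.88 0 0 0 1;-0.003 -0.01 0.94 0 0 0 1;-0.003 -0.01 0.94 0 0 0 1'; python3 -m jog '0 0 0.03 0 0 0 1;0 0 0.05 0 0 0 1;0 0 0.065 0 0 0 1;0 0 0.08 0 0 0 1;0 0 0.09 0 0 0 1;0 0 0.09 0 0 0 1;0 0 0.09 0 0 0 1'
```

```text
t: 9.2
ee_pos: [486.6, 315.2, 47.4]
orientation: [-2.183, -2.259, 0.004]
ft_force: [0.3, 1.1, -2.6]
width: 58.8
grasp_force: 30.0
t: 9.9
ee_pos: [487.0, 316.6, 30.7]
orientation: [2.182, 2.261, 0.0]
ft_force: [0.6, 0.5, -1.2]
width: 58.7
grasp_force: 30.0
```

```bash
python3 -m jog '0 0 0.005 0 0 0 1;0 0 0.01 0 0 0 1;0 0 0.015 0 0 0 1;0 0 0.02 0 0 0 1;0 0 0.02 0 0 0 1'; python3 -m jog '0 0 0.005 0 0 0 1;0 0 0.01 0 0 0 1;0 0 0.01 0 0 0 1'
```

```text
t: 10.4
ee_pos: [486.9, 316.5, 26.5]
orientation: [-2.182, -2.26, 0.0]
ft_force: [-0.5, -0.1, -2.0]
width: 58.9
grasp_force: 30.0
t: 10.7
ee_pos: [486.9, 316.5, 24.5]
orientation: [-2.182, -2.26, 0.0]
ft_force: [0.1, 1.3, -3.2]
width: 58.8
grasp_force: 30.0
```

```bash
python3 -m jog '0 0 0.005 0 0 0 1;0 0 0.005 0 0 0 1'; python3 -m jog '0 0 0.005 0 0 0 1;0 0 0.005 0 0 0 1';  python3 -m jog '0 0 0.005 0 0 0 1;0 0 0.005 0 0 0 1'
```

```text
t: 10.9
ee_pos: [487.0, 316.6, 23.9]
orientation: [2.182, 2.26, 0.0]
ft_force: [-1.1, -0.5, 0.7]
width: 59.0
grasp_force: 30.0
t: 11.1
ee_pos: [487.1, 316.6, 23.8]
orientation: [-2.182, -2.26, -0.0]
ft_force: [-2.5, -2.4, 11.3]
width: 58.6
grasp_force: 30.0
t: 11.3
ee_pos: [487.1, 316.6, 23.7]
orientation: [-2.182, -2.26, -0.0]
ft_force: [-5.4, -3.9, 22.1]
width: 58.8
grasp_force: 30.0
```

```bash
python3 -m jog '0 0 -0.009 0 0 0 1;0 0 -0.009 0 0 0 0.3;0 0 -0.009 0 0 0 -0.2;0 0 -0.009 0 0 0 -0.6;0 0 -0.009 0 0 0 -0.8;0 0 -0.009 0 0 0 -0.8;0 0 -0.009 0 0 0 -0.8;0 0 -0.009 0 0 0 -0.8'; python3 -m jog '0 0 -0.03 0 0 0 -0.8;0 0 -0.1 0 0 0 -0.8;0 0 -0.25 0 0 0 -0.8;0 0 -0.45 0 0 0 -0.8;0 0 -0.65 0 0 0 -0.8;0 0 -0.85 0 0 0 -0.8;0 0 -1 0 0 0 -0.8;0 0 -1 0 0 0 -0.8'
python3 - <<'E'
from h import *
im=get_image("top"); o=get_obs()
print([(w("top",d["xyz"]).round(1),d["confidence"]) for d in pinpoint("ring","top")])
print([(w("top",d["xyz"]).round(1),d["confidence"]) for d in pinpoint("tray","top")])
get_image("side")
print([(w("side",d["xyz"]).round(1),d["confidence"]) for d in pinpoint("ring","side")])
print([(w("side",d["xyz"]).round(1),d["confidence"]) for d in pinpoint("handle","side")])
print(o["ee_pos"],tool(np.array([455,-71.5,222])-o["ee_pos"]))
E
```

```text
t: 12.1
ee_pos: [486.9, 316.5, 23.3]
orientation: [-2.182, -2.26, 0.0]
ft_force: [-1.0, 0.3, 0.1]
width: 79.2
grasp_force: 0.0
t: 12.9
ee_pos: [489.3, 318.0, 229.6]
orientation: [2.18, 2.259, 0.015]
ft_force: [-0.8, -0.4, 0.8]
width: 79.0
grasp_force: 0.0
[(array([639.4, 263.4,  -1. ]), 0.72), (array([797.8, -50.7,   1.6]), 0.63), (array([486.6, 312.4,   1.8]), 0.58), (array([617.1, 114.4,  -1.8]), 0.58)]
[(array([487.5, 316. ,   1.3]), 0.88), (array([638.4, 264.4,  -0.8]), 0.22)]
[(array([488.1, 311.1,   2.9]), 0.68), (array([790.4, -53.5,   1.9]), 0.63)]
[(array([455.4, -70.7, 121. ]), 0.93), (array([483.7, 321. ,  -1. ]), 0.73), (array([582.5, -67.4, 180.1]), 0.46)]
[488.08753753 317.2396493  226.91333242] [-1.9365965  -0.2340212   0.02764225]
```

The ring is released on the tray floor near (487,312), well inside the 55 mm limit. Now over to the handle.

```bash
python3 -m jog '-0.1 -0.01 0 0 0 0 -0.2;-0.25 -0.03 0 0 0 0 0.1;-0.43 -0.05 0 0 0 0 0.1;-0.61 -0.08 0 0 0 0 0.1;-0.79 -0.1 0 0 0 0 0.1;-0.96 -0.12 0 0 0 0 0.1;-0.96 -0.12 0 0 0 0 0.1'; python3 -m jog '-0.1 -0.01 0 0 0 0 0.1;-0.25 -0.03 0 0 0 0 0.1;-0.43 -0.05 0 0 0 0 0.1;-0.61 -0.08 0 0 0 0 0.1;-0.79 -0.1 0 0 0 0 0.1;-0.97 -0.114 0 0 0 0 0.1;-0.97 -0.114 0 0 0 0 0.1;-0.97 -0.114 0 0 0 0 0.1'
python3 - <<'E'
from h import *
im=get_image("top"); o=get_obs(); A=Rm(o["orientation"])
print(A.round(3))
print([(w("top",d["xyz"]).round(1),d["confidence"]) for d in pinpoint("handle","top")])
print([(w("top",d["xyz"]).round(1),d["confidence"]) for d in pinpoint("hinge","top")])
print(o["ee_pos"],tool(np.array([455.5,-71.5,123])-o["ee_pos"]))
E
```

```text
t: 13.9
ee_pos: [468.1, 119.9, 222.6]
orientation: [-2.185, -2.256, 0.005]
ft_force: [0.9, 1.4, 0.6]
width: 39.8
grasp_force: 0.0
t: 14.7
ee_pos: [453.3, -71.3, 223.0]
orientation: [-2.184, -2.257, 0.001]
ft_force: [-0.3, -0.0, -0.8]
width: 39.5
grasp_force: 0.0
[[-0.035  0.999 -0.001]
 [ 0.999  0.035  0.   ]
 [ 0.001 -0.001 -1.   ]]
[]
[(array([676. , -61.5, 124.6]), 0.75)]
[453.46385148 -70.65691159 223.05621145] [-0.00475509  0.0103398   0.50027296]
```

```bash
python3 -m jog '0 0.01 0.08 0 0 0 0.1;0 0.01 0.2 0 0 0 0.1;0 0.01 0.3 0 0 0 0.1;0 0.01 0.36 0 0 0 0.1;0 0.01 0.36 0 0 0 0.1'; python3 -c "
from h import *
cv2.imwrite('pics/s3.png',cv2.resize(get_image('side')[140:260,150:310],None,fx=4.5,fy=4.5)[...,::-1])
print([(w('side',d['xyz']).round(1),d['confidence']) for d in pinpoint('handle','side')])"
```

```text
t: 15.35
ee_pos: [454.9, -69.9, 150.1]
orientation: [-2.178, -2.26, 0.003]
ft_force: [-0.1, -0.1, 0.2]
width: 39.3
grasp_force: 0.0
[(array([454.3, -71.8, 120.4]), 0.65)]
```

View pics/s3.png

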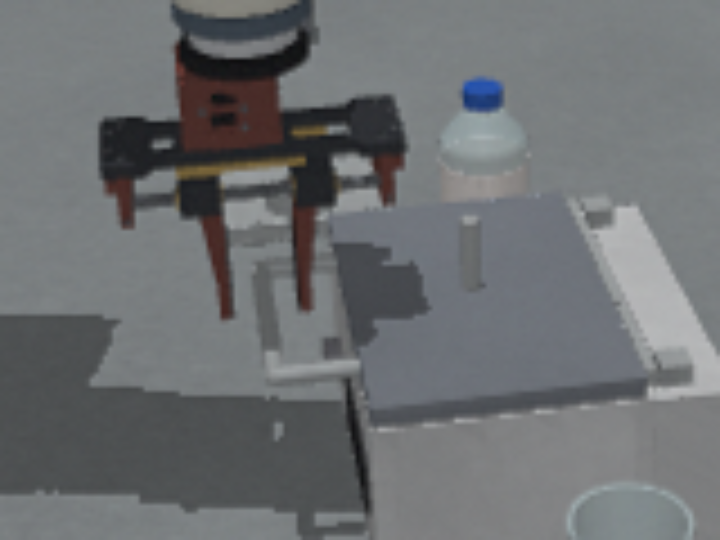

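The fingers straddle the bar, crop (270,310), with one finger in the open gap. Lowering and gripping.

```bash
python3 -m jog '0 0.002 0.05 0 0 0 0.1;0 0.002 0.1 0 0 0 0.1;0 0.002 0.14 0 0 0 0.1;0 0.002 0.14 0 0 0 0.1'; python3 -m jog '0 0 0 0 0 0 0.4;0 0 0 0 0 0 0.7;0 0 0 0 0 0 1;0 0 0 0 0 0 1;0 0 0 0 0 0 1;0 0 0 0 0 0 1;0 0 0 0 0 0 1'
```

```text
t: 15.85
ee_pos: [455.4, -70.7, 122.3]
orientation: [-2.181, -2.259, 0.002]
ft_force: [-0.3, -0.5, -0.0]
width: 39.6
grasp_force: 0.0
t: 16.55
ee_pos: [455.1, -70.8, 123.4]
orientation: [-2.18, -2.26, 0.002]
ft_force: [-4.5, -3.5, 3.3]
width: 10.9
grasp_force: 30.0
```

```bash
python3 -m jog '0 0.001 -0.055 0 0 0 1;0 0.0055 -0.11 0 0 0 1;0 0.012 -0.164 0 0 0 1;0 0.022 -0.218 0 0 0 1;0 0.034 -0.272 0 0 0 1;0 0.049 -0.325 0 0 0 1;0 0.067 -0.377 0 0 0 1;0 0.067 -0.377 0 0 0 1'
python3 - <<'E'
from h import *
o=get_obs(); p=np.array(o["ee_pos"]); print(p,Rm(o["orientation"]).round(3),o["moment"])
print(np.arctan2(p[2]-123,676-p[0]),np.hypot(p[2]-123,676-p[0]))
get_image("side"); print([(w('side',d['xyz']).round(1),d['confidence']) for d in pinpoint('handle','side')])
E
```

```text
t: 17.35
ee_pos: [468.2, -70.3, 200.4]
orientation: [-2.18, -2.259, 0.003]
ft_force: [-9.0, -3.5, 2.0]
width: 11.4
grasp_force: 30.0
[468.21194628 -70.34896447 200.39712815] [[-0.036  0.999 -0.003]
 [ 0.999  0.036 -0.   ]
 [-0.    -0.003 -1.   ]] [-0.47271464  1.4891189  -0.0046366 ]
0.3565605153835269 221.7345050167332
[(array([468.4, -67.5, 195.8]), 0.63), (array([639.1, 265.7,  -2.1]), 0.42)]
```

```bash
python3 -m jog '0 0.029 -0.072 0 0 0 1;0 0.068 -0.15 0 0 0 1;0 0.113 -0.226 0 0 0 1;0 0.164 -0.297 0 0 0 1;0 0.221 -0.365 0 0 0 1;0 0.267 -0.412 0 0 0 1;0 0.307 -0.449 0 0 0 1;0 0.307 -0.449 0 0 0 1'
python3 - <<'E'
from h import *
o=get_obs(); p=np.array(o["ee_pos"]); print(p,Rm(o["orientation"]).round(3),o["moment"])
print(np.arctan2(p[2]-123,676-p[0]),np.hypot(p[2]-123,676-p[0]))
cv2.imwrite('pics/s4.png',cv2.resize(get_image('side')[90:250,150:350],None,fx=3.5,fy=3.5)[...,::-1]); print([(w('side',d['xyz']).round(1),d['confidence']) for d in pinpoint('handle','side')])
E
```

```text
t: 18.25
ee_pos: [529.5, -67.9, 292.3]
orientation: [-2.18, -2.259, 0.003]
ft_force: [-18.3, -0.5, 19.5]
width: 11.1
grasp_force: 30.0
[529.54890342 -67.93055566 292.27559137] [[-0.036  0.999 -0.003]
 [ 0.999  0.036  0.   ]
 [ 0.    -0.003 -1.   ]] [-0.05225413  3.0215327   0.0502685 ]
0.8575645612649381 223.83509448290988
[(array([528. , -68.1, 284.6]), 0.71)]
```

View pics/s4.png

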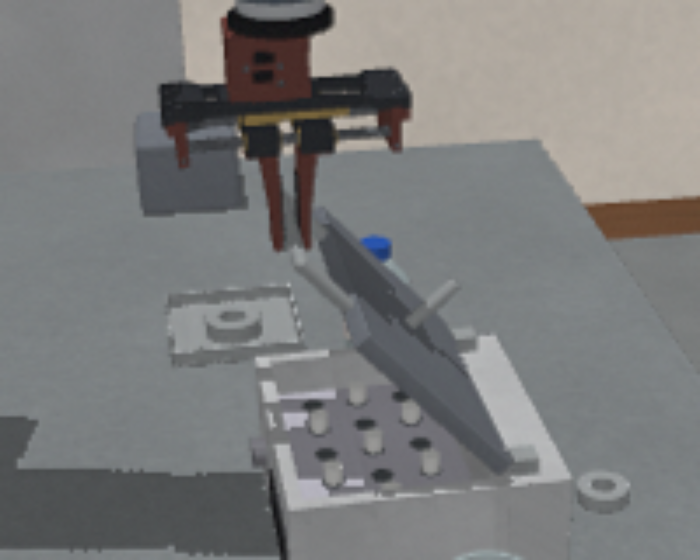

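The bar is held near the fingertips at crop (300,255), with the cover at about 0.84 rad. The ring lies flat in the tray at (233,322). My arc is a little too tight radially, so I'll ease it outwards while going past balance.

```bash
python3 -m jog '0 -0.005 -0.01 0 0 0 1;0 0.018 -0.03 0 0 0 1;0 0.041 -0.052 0 0 0 1;0 0.095 -0.092 0 0 0 1;0 0.15 -0.128 0 0 0 1;0 0.206 -0.16 0 0 0 1;0 0.206 -0.16 0 0 0 1;0 0.206 -0.16 0 0 0 1'
cat > m.py <<'E'
from h import *
o=get_obs(); p=np.array(o["ee_pos"]); print(p,o["ft_force"])
c=(677-p[0])/220/.9994; q=np.arccos(c); print("q from x",q,"bar z",124+220*np.sin(q),"tcp z",p[2])
for k in range(2):
    get_image("side"); 
    for d in pinpoint('handle','side')[:1]:
        P=w('side',d['xyz']); print(P.round(1),np.arctan2(P[2]-123,677-P[0]))
E
python3 m.py
```

```text
t: 19.15
ee_pos: [572.9, -66.6, 322.3]
orientation: [2.18, 2.259, 0.002]
ft_force: [-4.1, -0.5, 7.1]
width: 11.2
grasp_force: 30.0
[572.92009327 -66.63999632 322.31986068] [-4.1031998  -0.53385059  7.06915909]
q from x 1.0776785538652514 bar z 317.7894789544556 tcp z 322.3198606798636
[572.4 -64.9 316.6] 1.0754285249724616
[573.  -66.7 315.8] 1.075890409790232
```

The cover is held at about 1.077 rad, past balance. Easing back to about 0.91.

```bash
python3 -m jog '0 0 0 0 0 0 1;0 -0.018 0.009 0 0 0 1;0 -0.036 0.02 0 0 0 1;0 -0.073 0.043 0 0 0 1;0 -0.119 0.075 0 0 0 1;0 -0.154 0.1 0 0 0 1;0 -0.154 0.1 0 0 0 1;0 -0.154 0.1 0 0 0 1'; python3 m.py
python3 - <<'E'
from h import *
cv2.imwrite('pics/s5.png',cv2.resize(get_image('side')[90:250,150:350],None,fx=3.5,fy=3.5)[...,::-1])
E
```

```text
t: 20.15
ee_pos: [541.5, -67.9, 301.4]
orientation: [2.182, 2.26, 0.0]
ft_force: [-4.5, -2.3, 6.5]
width: 11.0
grasp_force: 30.0
[541.45215542 -67.90816533 301.38983047] [-4.54146162 -2.27152072  6.46358604]
q from x 0.9065111558398068 bar z 297.21868868299214 tcp z 301.38983047284404
[539.5 -67.4 297.4] 0.9030937152508085
[540.5 -65.5 295.3] 0.9008279032002718
```

View pics/s5.png

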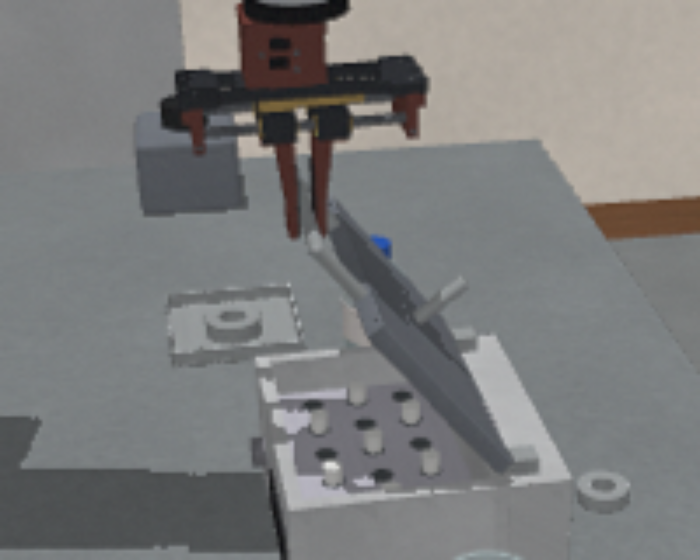

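The cover is held at about 0.905 rad, with the bar in the fingers at crop (315,240). The ring is flat in the tray at (233,322). Settling briefly, then handing in.

```bash
python3 -m jog '0 0 0 0 0 0 1;0 0 0 0 0 0 1;0 0 0 0 0 0 1;0 0 0 0 0 0 1;0 0 0 0 0 0 1' && python3 -c "
from workcell import *
print(close_job())"
```

```text
t: 20.9
ee_pos: [541.7, -67.9, 301.5]
orientation: [2.182, 2.26, 0.0]
ft_force: [-4.8, -1.7, 8.0]
width: 11.1
grasp_force: 30.0
the job is handed in; nothing more can be done
None
```

I handed the job in at 20.9 s of the 56 s allowed; no verdict came back, but by my measurements the ring lies flat in the tray, the cover went to about 1.08 rad and is held still at about 0.905 rad, and the rack, bottle and beaker were not touched.

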